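# Make up the descaling kit and the clothes kit in two plastic tiers

## Robot

A 7-joint arm with a two-finger parallel gripper is mounted at the origin on the work surface. World frame = base frame: x ahead of the robot, y to its left, z up, the work surface at z = 0. Lengths are in mm, angles in degrees, forces in N, time in s.
With the tool pointing down it reaches from about 400 to 850 mm from the base axis. Payload 10.4 kg.
Tool frame: the origin (TCP) lies between the finger pads; the fingertips stand ahead of it and the grasp point (between the pads) lies 6 mm ahead of it (nose_length is the z of the fingertips in the tool frame, in mm); z points along the fingers, y is the line along which they close (so a half turn about z gives the same grasp; the last joint's range is limited). The gripper opens to 87 mm and grips with 3 to 60 N. Pads are 19 mm wide; open, the fingers measure 117 mm over their backs; the gripper's body (75 mm by 190 mm) begins 51 mm behind the grasp point.
Start: joints at [72.216, 19.034, -3.707, 83.658, 1.238, 77.344, -5.071], TCP at [177.424, -599.311, 211.776] pointing down, gripper open.
Joint ranges: [-148.97, 148.97], [-28.65, 121.19], [-84.17, 76.75], [9.2, 138.47], [-72.65, 252.65], [3.7, 117.97], [-149.18, 149.18]. Speed limits (degrees/s): [127.2, 127.2, 159.86, 159.86, 180, 180, 180].

## Interface

Orientations are given as [roll, pitch, yaw] about the fixed x, y, z axes, in that order (R = Rz(yaw) Ry(pitch) Rx(roll)).
In Python, from bench import * gives the robot as it stands. The module is installed in compiled form; this text tells all that it offers.
- The arm moves only by the shell command python3 -m creep 'ROWS' [FORCE]. ROWS is JSON, a list of rows, each a list of 5 numbers: the shift along the tool's x, y, z in mm, then the turn about the tool's z in rad, then the opening, from 0 (shut) to 1 (fully open). In form: [[dx, dy, dz, spin, hand], ...]. A call has 1 to 5 rows; each row shifts and turns the commanded pose from where the row before left it, along the tool's axes as they then stand; what a row does not reach is not made up. A row lasts 1/8 s, in which the tool goes at most 62.5 mm and 10.7 degrees, less where a joint would pass 70% of its speed; a pose out of reach is approached as far as the arm can. A call is refused whole if a number of a shift passes 62.5 or a number of a turn 0.188, either way. A call with a gripper value outside its range is refused whole. The fingers move at their own pace and stop on an object; FORCE is the grip in N (left out, the last holds). Time passes only in rows, so rows that do not move let the fingers close. It gives the time, the measured TCP pose, the force, the opening and the grip force at its end, in the units of the state.
- state(): the state, without advancing time (a new reading comes with each control period).
- grab_frame(name): name is "scene" or "top" or "wrist"; returns a dict with "color" (400x640x3 uint8, red, green, blue), "camera_matrix" (3x3 intrinsics, pixels), "R" (3x3) and "t" (3): a world point X has camera coordinates R X + t; the wrist camera has in their place "T_tool_cam" (4x4, takes a point from camera to tool coordinates, whose origin is the TCP and whose axes are the flange's). Camera axes: x right, y down, z forward; pixel columns grow to the right and rows downward; lengths in mm; the calibration is good to about 2 mm. A picture is of the moment at which its call begins: read the wrist's pose just before it. There is no depth.
- hand_in(): hands the job in; it is judged then, once.
The state is a dict: "time": time; "joint_pos": joint angles; "qvel": joint speeds; "effort": joint torques, N m; "eef_pos": TCP position; "orientation": TCP orientation; "ft_force": force on the tool from outside, world axes, zero at the start; "torque": the same for the moment, N m; "width": opening from 0.0 (shut) to 1.0 (fully open); "grasp_force": force on a finger pad.
Only numpy, scipy, OpenCV 4.12 (cv2) and the standard library are available. Lean on these libraries where they do the work, as an engineer would, in place of code of your own. Each camera call takes 0.05 s, during which the arm holds its last target. There are 200 camera calls.

## Task

Make up two kits from the loose stock on the board: the descaling kit (glass vinegar bottle, empty spray bottle and scouring pad tin) goes in the long narrow pale-blue tier, the clothes kit (hand brush and lint roller) in the broad one. Each thing must end on the floor of its tier, the same way up as it is now, nothing lying on anything else or propped on a rim; keep the glass bottle upright all the way and set it down gently. Leave the small filled tier, the jar and the torch as they are.

Things in the scene. Friction and masses are not known exactly. Their poses are not given: they have to be found in the camera images.
- tier_long: Target, fixed: the long narrow pale-blue open tier, 300 (x) x 160 (y) mm outside, 45 mm high, walls and floor 5 mm thick (inside 290 x 150 mm, inner floor 5 mm above the board); 14 mm round post, 53 mm high, at each corner. Origin: centre of its underside, z up, x along its length. Left or right of the stock, x within 0.15 rad of world x.
- tier_broad: Target, fixed: the broad pale-blue open tier, 250 (x) x 220 (y) mm outside, 45 mm high, walls and floor 5 mm thick (inside 240 x 210 mm, inner floor 5 mm above the board); corner posts like the long one. Origin: centre of its underside, z up. On the other side of the stock, x within 0.15 rad of world x.
- spray: Empty spray bottle, upright, 175 mm tall, 80 g. White body, 58 mm diameter. Grey head at 138 to 175 mm height, 26 mm wide (y), from 44 mm in front (-x; nozzle tip 51 mm) to 24 mm behind the axis; trigger below it in front. Grip the head across y at 155 mm. Origin: centre of underside on the axis, z up; nozzle along -x, at the start within 0.8 rad of towards the robot.
- vinegar: Amber glass vinegar bottle, upright, 168 mm tall, 250 to 460 g, with paper label: body 56 mm diameter, narrowing above 90 mm height to a 26 mm neck; black round twist cap, 32 mm diameter, from 136 to 168 mm height. Can be lifted by the cap with 35 N grip. Origin: centre of underside, z up, any yaw.
- tin: Round steel scouring pad tin standing upright, 50 mm high, 60 mm diameter with a 62 mm lid (top 14 mm), 80 to 170 g. Origin at the centre of the underside, z up, any yaw.
- brush: Wooden hand brush, bristles down, 172 mm long, 44 to 49 mm high, 95 to 160 g. Block from x = -6 to +86 mm: bristles 36 mm wide up to 26 mm height, wooden back 42 mm wide above; round 18 mm handle from there to x = -86 mm. Grip the block across y at x = +35 mm, 30 mm up. Origin: mid-length, at underside level, z up, x from handle to block, at the start within 0.25 rad of world x.
- roller: White lint roller in its closed flat-sided white cover, lying, 172 mm long, 120 g. Cover 96 x 46 x 44 mm (x, y, z) from x = -10 to +86 mm; stem and round 24 mm handle from there to x = -86 mm, axis 22 mm up. Grip the cover across y at x = +35 mm. Origin: mid-length, at underside level, z up, x from handle to cover, at the start within 0.25 rad of world x.
- tier_small: Bystander, loose: the small pale-blue tier, 90 x 160 mm, 45 mm high, filled with three small boxes that reach 76 mm height, beyond the stock. Origin at the centre of its underside.
- jar: Bystander, loose: glass jar with steel lid, 68 mm diameter, 98 mm tall, at a far corner. Origin at the centre of its underside.
- torch: Bystander, loose: black torch standing on its lens, 56 mm diameter at the foot, 125 mm tall, at the other far corner. Origin at the centre of its underside.
Mind the look-alikes: they are no part of the job. What is shaped like the spray but pink is not meant.

How it is judged:
By the outcome, as a careful person would: the job done as asked, in the order asked, and still so for the second after the job is handed in, with the robot touching nothing.
It also fails if it takes over 134 s, if anything falls off the work surface, if the arm or the gripper's body presses on something with over 40 N, if the wrist force passes 120 N, or if a joint passes its speed limit or range.

## Working session

There is one attempt and no reset: what is moved stays moved. The work goes in short steps, Python scripts to look and compute and a shell command to move; the robot and the scene stay as the last step left them, time stands still between calls to the robot, and variables do not carry over. Pictures are saved under pics/ and viewed, at most 14 in all, crops included, and the job is handed in when it is done.

```bash
mkdir -p pics; cat > h.py <<'E'
from bench import *
import numpy as np, cv2, json
def cam(n):
    f=grab_frame(n); return f
def save(f,n): cv2.imwrite('pics/'+n,f['color'][:,:,::-1])
E
python3 - <<'E'
from h import *
import pickle
s=state(); print({k:np.round(v,3).tolist() for k,v in s.items()})
for n in ['scene','top']:
    f=cam(n); save(f,n+'0.png'); pickle.dump(f,open(n+'0.pkl','wb')); 
    C=-f['R'].T@f['t']; print(n,f['camera_matrix'].tolist(),np.round(f['R'],3).tolist(),C)
E
```

```text
{'time': 0.0, 'joint_pos': [72.217, 19.073, -3.707, 83.707, 1.236, 77.342, -5.072], 'qvel': [-0.008, -0.004, 0.028, 0.068, 0.096, -0.08, 0.089], 'effort': [-0.0, -62.326, 0.024, -38.989, -0.061, 0.04, 0.0], 'eef_pos': [177.27, -598.915, 210.938], 'orientation': [-179.918, 0.003, 16.487], 'ft_force': [-0.901, 0.179, 0.125], 'torque': [0.014, 0.018, 0.005], 'grasp_force': 0.0, 'width': 1.0}
scene [[408.77122552797795, 0.0, 315.1332488799617], [0.0, 408.77122552797795, 202.86061028534402], [0.0, 0.0, 1.0]] [[-0.624, 0.782, 0.01], [0.576, 0.468, -0.67], [-0.529, -0.412, -0.742]] [1106.49621935  383.3993261   767.47303207]
top [[394.508260997631, 0.0, 313.58757033358575], [0.0, 394.508260997631, 197.49687344636686], [0.0, 0.0, 1.0]] [[0.011, -1.0, 0.007], [-0.992, -0.012, -0.127], [0.127, -0.006, -0.992]] [ 456.92190441   19.01331405 1065.41469138]
```

View pics/scene0.png

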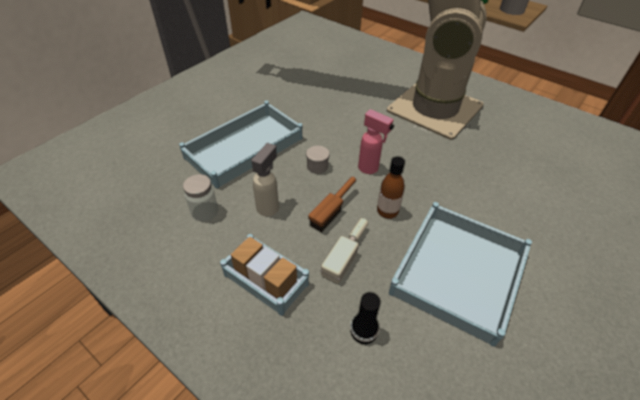

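View pics/top0.png

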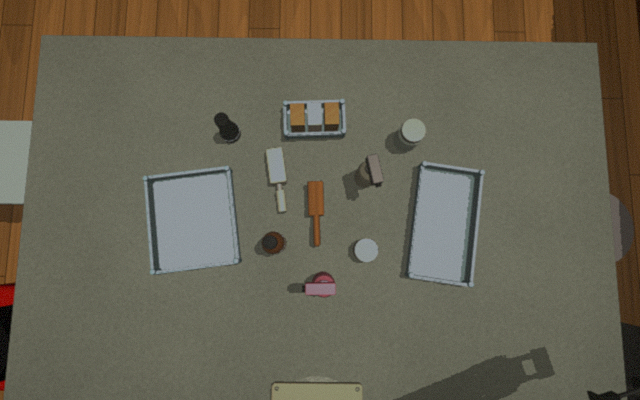

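The scene and top pictures show the long tier at −y (top ~445,225), the broad tier at +y (~192,220), the pink sprayer decoy at (320,288), the grey/white spray at (372,172), the vinegar at (273,243), the tin at (366,250), the brush at (316,212) and the roller at (278,180). I'll enlarge them for measuring.

```bash
python3 - <<'E'
import pickle,cv2
for n,(a,b,c,d),k in [('top0',(140,140,490,295),2.28),('scene0',(175,95,535,345),2.2)]:
    im=pickle.load(open(n+'.pkl','rb'))['color'][b:d,a:c,::-1]
    im=cv2.resize(im,None,fx=k,fy=k,interpolation=cv2.INTER_CUBIC)
    for u in range(a-a%20+20,c,20):
        x=int((u-a)*k); cv2.line(im,(x,0),(x,6 if u%100 else 14),(0,0,255),1); cv2.putText(im,str(u),(x-10,22),0,.35,(0,255,255),1)
    for v in range(b-b%20+20,d,20):
        y=int((v-b)*k); cv2.line(im,(0,y),(6,y),(0,0,255),1); cv2.putText(im,str(v),(8,y+4),0,.35,(0,255,255),1)
    cv2.imwrite('pics/%sc.png'%n,im)
E
```

```text
(no output)
```

View pics/top0c.png

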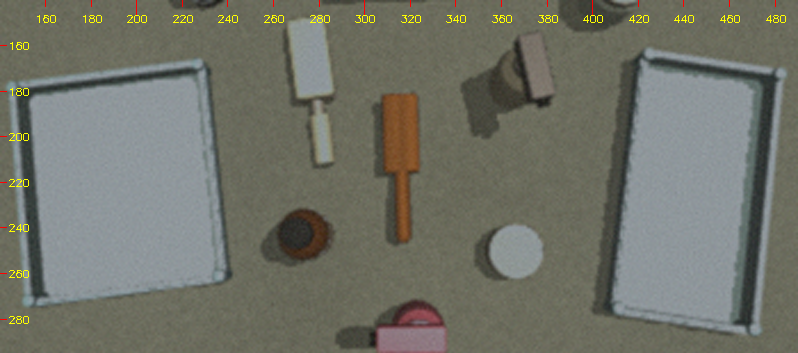

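View pics/scene0c.png

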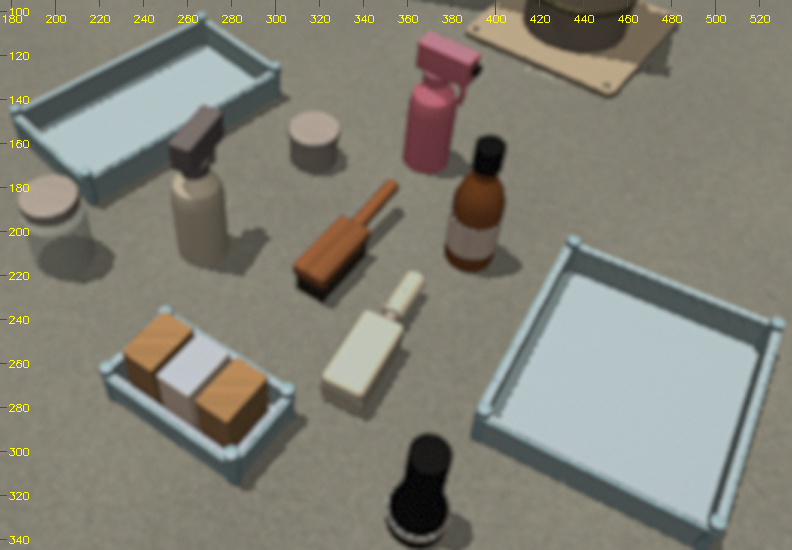

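```bash
cat >> h.py <<'E'
def ray(f,uv):
    d=np.linalg.inv(f['camera_matrix'])@[uv[0],uv[1],1]; R=f['R']; return -R.T@f['t'], R.T@d
def atz(f,uv,z):
    C,d=ray(f,uv); return C+d*(z-C[2])/d[2]
def tri(rs):
    A=np.zeros((3,3));b=np.zeros(3)
    for C,d in rs:
        d=d/np.linalg.norm(d);P=np.eye(3)-np.outer(d,d);A+=P;b+=P@C
    X=np.linalg.solve(A,b); e=[np.linalg.norm((np.eye(3)-np.outer(d,d)/(d@d))@(X-C)) for C,d in rs]
    return X,max(e)
E
python3 - <<'E'
from h import *
import pickle
T=pickle.load(open('top0.pkl','rb'));S=pickle.load(open('scene0.pkl','rb'))
t=lambda p:(140+p[0]/2.28,140+p[1]/2.28); s=lambda p:(175+p[0]/2.2,95+p[1]/2.2)
P={'vin':((296,233),(490,142)),'tin':((516,251),(315,127)),'spray head':((536,67),(196,129)),
'L far l':((648,55),(18,116)),'L far r':((780,73),(203,18)) ,'L near r':((756,328),(277,68)),'L':((648,55),(92,180)),
'brush he':((403,242),(393,184)),'roller he':((323,163),(414,275)),
'B a':((13,87),(715,523)),'B b':((203,65),(485,409)),'B c':((223,275),(573,244)),'B d':((30,300),(778,323))}
for k,(a,b) in P.items():
    X,e=tri([ray(T,t(a)),ray(S,s(b))]); print(k,X.round(0),round(e,1))
def z(n,pts,h):
    p=np.array([atz(T,t(q),h)[:2] for q in pts]); print(n,p.round(0).tolist(),'mean',p.mean(0).round(0)); return p
z('long',[(648,55),(780,73),(756,328),(616,309)],53); z('broad',[(13,87),(203,65),(223,275),(30,300)],53)
z('brush block',[(383,94),(418,95),(418,172),(383,171)],47); z('bh',[(403,242)],40)
z('roller',[(287,24),(324,19),(333,95),(297,100)],44);z('rh',[(323,163)],34)
z('spray',[(519,38),(541,33),(553,95),(531,101)],175)
z('tin',[(516,251)],50);z('vin',[(296,233)],168)
def zs(n,pts,h): p=np.array([atz(S,s(q),h)[:2] for q in pts]); print('S',n,p.round(0).tolist(),p.mean(0).round(0))
zs('tin',[(315,127)],50);zs('vin',[(490,142)],168);zs('brush',[(298,258),(346,217),(370,236),(322,280)],47)
E
```

```text
vin [468. 112. 170.] 0.5
tin [ 452. -121.   51.] 1.7
spray head [ 638. -127.  170.] 0.4
L far l [ 692. -286.  126.] 40.9
L far r [ 579. -259.  257.] 78.3
L near r [ 341. -350.   -7.] 63.6
L [ 678. -275.   40.] 5.0
brush he [461.   4.  39.] 0.1
roller he [552.  96.  29.] 1.1
B a [632. 452.  49.] 0.1
B b [659. 240.  47.] 3.9
B c [421. 208.  45.] 3.0
B d [392. 418.  51.] 1.9
long [[678.0, -275.0], [659.0, -427.0], [371.0, -388.0], [390.0, -233.0]] mean [ 525. -331.]
broad [[631.0, 450.0], [660.0, 235.0], [423.0, 203.0], [393.0, 415.0]] mean [527. 326.]
brush block [[630.0, 29.0], [629.0, -12.0], [540.0, -12.0], [541.0, 27.0]] mean [585.   8.]
bh [[461.0, 4.0]] mean [461.   4.]
roller [[711.0, 141.0], [718.0, 98.0], [628.0, 86.0], [622.0, 127.0]] mean [670. 113.]
rh [[551.0, 97.0]] mean [551.  97.]
spray [[667.0, -110.0], [673.0, -132.0], [609.0, -143.0], [603.0, -121.0]] mean [ 638. -127.]
tin [[453.0, -123.0]] mean [ 453. -123.]
vin [[468.0, 112.0]] mean [468. 112.]
S tin [[450.0, -121.0]] [ 450. -121.]
S vin [[465.0, 111.0]] [465. 111.]
S brush [[623.0, -7.0], [544.0, -3.0], [550.0, 34.0], [631.0, 32.0]] [587.  14.]
```

```bash
cat >> h.py <<'E'
def go(*wps):
    """print tool-frame deltas from the present pose through waypoints (x,y,z_TCP,yaw)"""
    s=state(); x,y,z=s['eef_pos']; w=s['orientation'][2]
    print('t',round(s['time'],2),'pose',np.round([x,y,z],1),'rpy',np.round(s['orientation'],1),'w',round(s['width'],3),'g',round(s['grasp_force'],1),'f',np.round(s['ft_force'],1),'q',np.round(s['joint_pos'],0))
    for X,Y,Z,W in wps:
        a=np.radians(W); d=np.array([X-x,Y-y])
        print('spin first %.3f then'%(-np.radians(W-w)),'dx %.1f dy %.1f dz %.1f'%(d@[np.cos(a),np.sin(a)],d@[np.sin(a),-np.cos(a)],z-Z),'rows>=%.1f'%(np.linalg.norm(np.r_[d,Z-z])/62.5))
        x,y,z,w=X,Y,Z,W
E
python3 -m creep '[[0,0,-10,0.143,1],[0,0,-10,0.143,1],[0,0,-10,0.143,1]]'
python3 -c "
from h import *
import bench; print(dir(bench)); print(globals().get('nose_length'))
go((450,-330,240,-8),(467,112,240,-8),(467,112,158,-8))"
```

```text
time: 0.48
eef_pos: [177.3, -599.1, 241.6]
orientation: [-180.0, 0.0, -8.4]
ft_force: [0.1, -0.4, -0.2]
width: 1.003
grasp_force: 0.0
['Unreachable', '__builtins__', '__cached__', '__doc__', '__file__', '__loader__', '__name__', '__package__', '__spec__', 'grab_frame', 'hand_in', 'nose_length', 'state']
25.0
t 0.47 pose [ 177.3 -599.1  241.6] rpy [-180.     0.    -8.4] w 1.003 g 0.0 f [ 0.1 -0.4 -0.2] q [ 70.  18.  -0.  81.   0.  81. -29.]
spin first -0.006 then dx 232.6 dy -304.4 dz 1.6 rows>=6.1
spin first -0.000 then dx -44.7 dy -440.1 dz 0.0 rows>=7.1
spin first -0.000 then dx 0.0 dy 0.0 dz 82.0 rows>=1.3
```

```bash
python3 -m creep '[[35,-45,0,0,1],[39,-51,0,0,1],[39,-51,0,0,1],[39,-51,0,0,1],[39,-51,0,0,1]]' >/dev/null
python3 -m creep '[[35,-47,0,0,1],[0,-45,0,0,1],[-5,-50,0,0,1],[-5,-50,0,0,1],[-5,-50,0,0,1]]' >/dev/null
python3 -m creep '[[-5,-50,0,0,1],[-5,-50,0,0,1],[-5,-50,0,0,1],[-5,-40,0,0,1],[0,0,0,0,1]]' >/dev/null
python3 - <<'E'
from h import *
go((467,112,240,-8))
s=state(); f=grab_frame('wrist'); save(f,'w1.png'); print(f['T_tool_cam'].round(3).tolist(), f['camera_matrix'][0].tolist())
E
```

```text
t 2.35 pose [457.1  46.4 241.7] rpy [-180.     0.    -7.8] w 0.997 g 0.0 f [-0.2 -0.4  0.3] q [  25.   -1.  -35.  103.   -1.   78. -108.]
spin first 0.004 then dx 0.7 dy -66.3 dz 1.7 rows>=1.1
[[0.001, -0.97, -0.242, 66.084], [1.0, 0.001, 0.0, -0.01], [-0.0, -0.242, 0.97, -173.415], [0.0, 0.0, 0.0, 1.0]] [324.28057137450986, 0.0, 321.01883462623323]
```

View pics/w1.png

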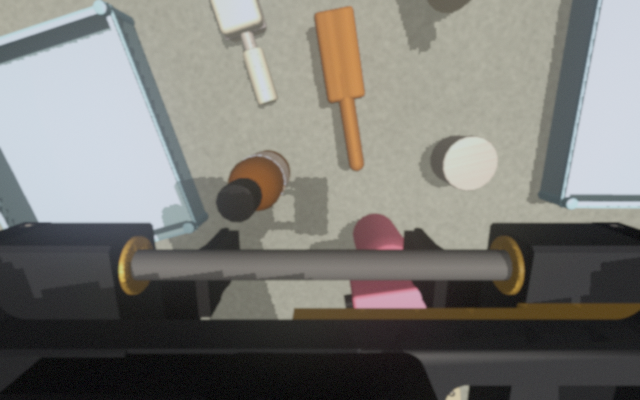

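The wrist view shows the black cap top at (238,200), the tin lid at (471,163), the brush block corners near (317,12)–(364,97), and the pink decoy under the gripper at (390,290). I'll use it as a third view.

```bash
cat >> h.py <<'E'
from scipy.spatial.transform import Rotation as Ro
def wcam(s,f):
    M=np.eye(4);M[:3,:3]=Ro.from_euler('xyz',s['orientation'],degrees=True).as_matrix();M[:3,3]=s['eef_pos']
    A=M@f['T_tool_cam']; f['R']=A[:3,:3].T; f['t']=-A[:3,:3].T@A[:3,3]; return f
E
python3 - <<'E'
from h import *
import pickle
T=pickle.load(open('top0.pkl','rb'))
s=state(); f=wcam(s,grab_frame('wrist'))
t=lambda p:(140+p[0]/2.28,140+p[1]/2.28)
for n,w,tp,z in [('vin',(238,200),(296,233),168),('tin',(471,163),(516,251),50),('brush he',(356,167),(403,242),30),('brush block nearR',(364,97),(418,172),47),('block nl',(329,101),(383,171),47)]:
    X,e=tri([ray(f,w),ray(T,t(tp))]); print(n,X.round(1),round(e,1),'at z',atz(f,w,z).round(1))
go((467,112,240,-8))
E
```

```text
vin [468.4 113.1 151. ] 0.5 at z [471.6 107.8 168. ]
tin [ 453.7 -122.4   57.2] 1.0 at z [ 453.3 -126.1   50. ]
brush he [462.1   2.   25.5] 1.6 at z [463.5   1.   30. ]
brush block nearR [539.3 -12.   65.5] 0.4 at z [540.6 -14.6  47. ]
block nl [537.9  26.   99.6] 1.4 at z [541.7  23.5  47. ]
t 2.45 pose [457.4  42.8 241.5] rpy [180.    0.   -8.1] w 0.998 g 0.0 f [ 0.9 -1.1  0. ] q [  25.   -1.  -35.  103.   -1.   78. -108.]
spin first -0.001 then dx -0.1 dy -69.9 dz 1.5 rows>=1.1
```

```bash
python3 -m creep '[[1,-30,0,0,1],[1,-30,0,0,1],[0,-9,0,0,1],[0,0,20,0,1],[0,0,25,0,1]]' >/dev/null
python3 -m creep '[[0,0,20,0,1],[0,0,12,0,1],[0,0,6,0,1],[0,0,0,0,1],[0,0,0,0,1]]'
python3 -c "
from h import *
s=state();f=wcam(s,grab_frame('wrist'));save(f,'w2.png')
go((469,111,158,-8))"
```

```text
time: 3.7
eef_pos: [469.6, 111.3, 159.4]
orientation: [-180.0, -0.1, -8.1]
ft_force: [-0.5, 0.3, 0.5]
width: 0.999
grasp_force: 0.0
t 3.75 pose [469.6 111.3 159.3] rpy [-1.8e+02 -1.0e-01 -8.1e+00] w 0.999 g 0.0 f [ 0.1  0.1 -0.2] q [  19.    6.  -40.  107.    4.   68. -120.]
spin first -0.002 then dx -0.5 dy 0.4 dz 1.3 rows>=0.0
```

View pics/w2.png

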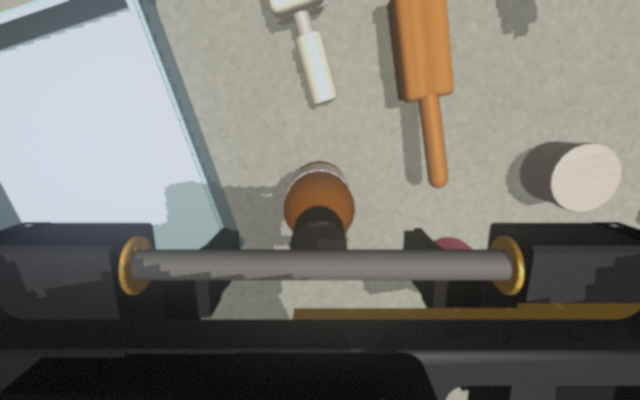

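The cap sits midway between the fingers (~320,235), so I can close.

```bash
python3 -m creep '[[0,0,1,0,0.6],[0,0,0,0,0.3],[0,0,0,0,0.2],[0,0,0,0,0.1],[0,0,0,0,0.1]]' 35 | tail -3
python3 -m creep '[[0,0,0,0,0.1],[0,0,0,0,0.1],[0,0,0,0,0.1],[0,0,-5,0,0.1],[0,0,-10,0,0.1]]' 35
python3 -c "
from h import *
go()"
```

```text
ft_force: [0.0, -0.5, 1.6]
width: 0.517
grasp_force: 0.0
time: 5.0
eef_pos: [469.0, 111.3, 173.1]
orientation: [180.0, 0.0, -8.1]
ft_force: [-0.3, 0.2, 0.3]
width: 0.107
grasp_force: 0.0
t 5.0 pose [469.  111.3 173.1] rpy [180.    0.   -8.1] w 0.107 g 0.0 f [-0.3  0.2  0.3] q [  20.    5.  -40.  106.    4.   70. -120.]
```

```bash
python3 - <<'E'
from h import *
s=state();f=wcam(s,grab_frame('wrist'));
g=grab_frame('scene');
c=cv2.resize(g['color'][130:260,330:480],None,fx=3,fy=3,interpolation=cv2.INTER_CUBIC)
w=f['color'][150:330,200:440]; w=cv2.resize(w,None,fx=1.4,fy=1.4)
h=max(c.shape[0],w.shape[0]); o=np.zeros((h,c.shape[1]+w.shape[1],3),np.uint8); o[:c.shape[0],:c.shape[1]]=c;o[:w.shape[0],c.shape[1]:]=w
cv2.imwrite('pics/c3.png',o[:,:,::-1])
E
```

```text
(no output)
```

View pics/c3.png

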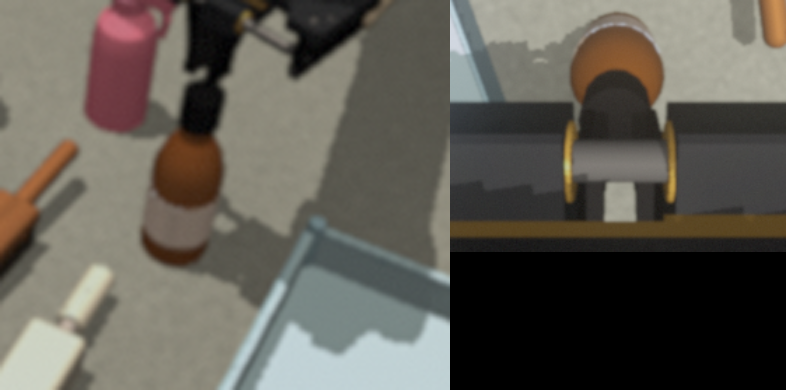

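```bash
python3 - <<'E'
from h import *
s=state(); go()
f=wcam(s,grab_frame('wrist')); g=grab_frame('scene')
def pr(f,X): p=f['camera_matrix']@(f['R']@np.array(X)+f['t']); return p[:2]/p[2]
x,y,z=s['eef_pos']
for n,X in [('tip',(x,y,z-25)),('tcp',(x,y,z)),('captop',(468,112,168)),('capbot',(468,112,136)),('base',(468,112,0))]:
    a=pr(g,X);b=pr(f,X); print(n,'scene',a.round(0),'crop',((a-[330,130])*3).round(0),'wrist',b.round(0),'crop',((b-[200,150])*1.4+[450,0]).round(0))
# cap pixels darkness profile along scene column through cap, wrist rows
c=g['color']; print([int(v) for v in c[140:200,398].mean(1)])
w=f['color']; print([int(v) for v in w[190:262:2,320].mean(1)])
E
```

```text
t 5.1 pose [469.9 111.5 174.2] rpy [-1.8e+02 -1.0e-01 -8.1e+00] w 0.1 g 0.0 f [ 0.1 -0.4  1. ] q [  20.    5.  -40.  106.    4.   70. -120.]
tip scene [395. 167.] crop [196. 111.] wrist [321. 226.] crop [619. 107.]
tcp scene [397. 159.] crop [202.  86.] wrist [321. 240.] crop [619. 126.]
captop scene [397. 160.] crop [202.  91.] wrist [321. 240.] crop [619. 126.]
capbot scene [395. 171.] crop [195. 123.] wrist [321. 223.] crop [619. 102.]
base scene [387. 211.] crop [170. 242.] wrist [321. 185.] crop [619.  49.]
[13, 13, 15, 10, 13, 15, 14, 14, 15, 12, 10, 15, 39, 60, 69, 60, 41, 20, 10, 12, 14, 15, 14, 17, 15, 13, 5, 6, 10, 10, 11, 11, 11, 5, 15, 25, 35, 40, 49, 57, 60, 60, 60, 58, 57, 58, 58, 56, 52, 49, 49, 46, 44, 44, 40, 43, 41, 47, 69, 89]
[91, 92, 94, 94, 91, 74, 47, 44, 45, 42, 41, 44, 48, 49, 47, 49, 47, 50, 46, 49, 48, 45, 47, 44, 44, 42, 46, 43, 41, 44, 56, 74, 88, 95, 102, 108]
```

The scene view shows background between the fingertips and the cap. The tips therefore sit about 40 mm higher than the tool frame suggests, and the fingers closed above the cap without touching it. I'll lift clear and measure the tip itself.

```bash
python3 -m creep '[[0,0,-25,0,0.1],[0,0,-25,0,0.1],[0,0,-10,0,0.1],[0,0,0,0,0.1],[0,0,0,0,0.1]]' >/dev/null
python3 - <<'E'
from h import *
s=state(); go()
f=wcam(s,grab_frame('wrist')); s=state(); g=grab_frame('scene'); T=grab_frame('top')
def pr(f,X): p=f['camera_matrix']@(f['R']@np.array(X)+f['t']); return p[:2]/p[2]
x,y,z=s['eef_pos']
c=cv2.resize(g['color'][80:200,340:460],None,fx=3.3,fy=3.3,interpolation=cv2.INTER_CUBIC)
w=cv2.resize(f['color'][180:330,230:410],None,fx=2.2,fy=2.2,interpolation=cv2.INTER_CUBIC)
o=np.zeros((400,800,3),np.uint8); o[:396,:396]=c; o[:330,400:796]=w
# brighten
o=np.clip(255*(o/255.)**0.5,0,255).astype(np.uint8)
cv2.imwrite('pics/c4.png',o[:,:,::-1])
for dz in (-40,-20,0,25):
    a=pr(g,(x,y,z-dz));b=pr(f,(x,y,z-dz)); print(dz,'crop scene',((a-[340,80])*3.3).round(0),'crop wrist',((b-[230,180])*2.2+[400,0]).round(0))
E
```

```text
t 5.83 pose [468.8 111.1 231.7] rpy [ 1.8e+02  1.0e-01 -8.1e+00] w 0.104 g 0.0 f [-0.4 -0.9 -0.5] q [  20.    3.  -40.  101.    2.   77. -118.]
-40 crop scene [215. 137.] crop wrist [600. 203.]
-20 crop scene [209. 164.] crop wrist [600. 164.]
0 crop scene [204. 189.] crop wrist [600. 133.]
25 crop scene [197. 220.] crop wrist [600. 102.]
```

View pics/c4.png

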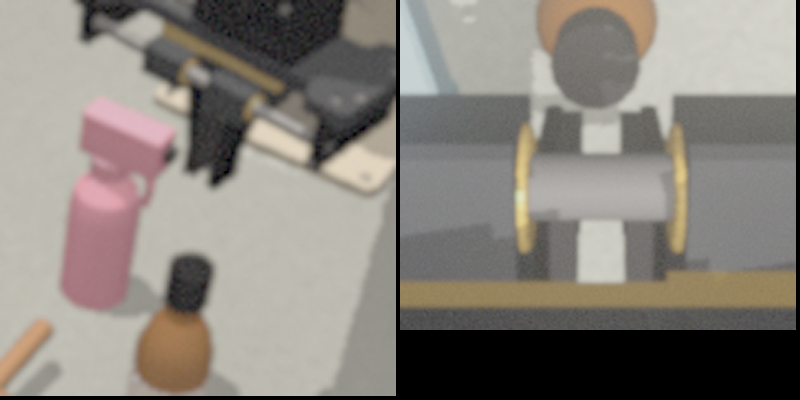

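The measurement settles it. The wrist row and gap and the scene row both put the fingertips at tool z ≈ −10, not +25, so the grasp point is at about −29, i.e. 35 mm further back than stated. For the cap (grasp at 152) the TCP has to be at about 124.

```bash
python3 -m creep '[[0,0,0,0,1],[0,0,0,0,1],[0,0,0,0,1],[0,0,0,0,1],[0,0,0,0,1]]' >/dev/null
python3 -m creep '[[0,0,20,0,1],[0,0,30,0,1],[0,0,25,0,1],[0,0,15,0,1],[0,0,10,0,1]]'|tail -3
python3 -m creep '[[0,0,7,0,1],[0,0,0,0,0.6],[0,0,0,0,0.4],[0,0,0,0,0.2],[0,0,0,0,0.2]]' 35 |tail -3
python3 -m creep '[[0,0,0,0,0.2],[0,0,0,0,0.2],[0,0,0,0,0.2],[0,0,0,0,0.2],[0,0,0,0,0.2]]' 35
python3 -c "
from h import *
go()"
```

```text
ft_force: [0.2, -0.1, 0.4]
width: 0.997
grasp_force: 0.0
ft_force: [0.3, 0.7, 0.2]
width: 0.632
grasp_force: 0.0
time: 8.48
eef_pos: [469.2, 111.4, 125.7]
orientation: [-180.0, -0.0, -8.1]
ft_force: [0.8, 0.8, 0.1]
width: 0.361
grasp_force: 35.0
t 8.47 pose [469.2 111.4 125.7] rpy [-180.    -0.    -8.1] w 0.361 g 35.0 f [0.8 0.8 0.1] q [  19.    8.  -40.  109.    6.   64. -121.]
```

```bash
python3 -m creep '[[0,0,-4,0,0.2],[0,0,-10,0,0.2],[0,0,-20,0,0.2],[0,0,-25,0,0.2],[0,0,-20,0,0.2]]' | tail -3
python3 -m creep '[[0,0,-6,0,0.2],[0,0,0,0,0.2]]' | tail -5
python3 -c "
from h import *
go((500,-250,211,-8),(624,-345,211,-8))"
```

```text
ft_force: [-0.1, -0.2, -3.8]
width: 0.36
grasp_force: 35.0
eef_pos: [469.2, 111.2, 210.7]
orientation: [180.0, -0.0, -8.1]
ft_force: [0.3, -0.4, -2.2]
width: 0.362
grasp_force: 35.0
t 9.35 pose [469.2 111.2 210.7] rpy [180.   -0.   -8.1] w 0.362 g 35.0 f [ 0.3 -0.4 -2.2] q [  20.    4.  -40.  103.    2.   74. -118.]
spin first -0.002 then dx 80.8 dy 353.4 dz -0.3 rows>=5.8
spin first -0.000 then dx 136.0 dy 76.8 dz 0.0 rows>=2.5
```

```bash
python3 -m creep '[[3,15,0,0,0.2],[8,33,0,0,0.2],[10,42,0,0,0.2],[10,42,0,0,0.2],[10,42,0,0,0.2]]' | tail -2
python3 -m creep '[[10,42,0,0,0.2],[10,42,0,0,0.2],[10,42,0,0,0.2],[10,38,0,0,0.2],[15,30,0,0,0.2]]' | tail -2
python3 -m creep '[[25,22,0,0,0.2],[35,20,0,0,0.2],[35,12,0,0,0.2],[20,6,0,0,0.2],[6,2,0,0,0.2]]' | tail -2
python3 -m creep '[[0,0,0,0,0.2],[0,0,0,0,0.2]]' >/dev/null
python3 -c "
from h import *
go((624,-345,211,-8))
s=state();f=wcam(s,grab_frame('wrist'));save(f,'w5.png')"
```

```text
width: 0.357
grasp_force: 35.0
width: 0.366
grasp_force: 35.0
width: 0.36
grasp_force: 35.0
t 11.47 pose [ 622.8 -345.   210.9] rpy [180.    0.   -8.1] w 0.359 g 35.0 f [-0.8 -0.5 -2.6] q [ 37.  32. -19.  67.  10.  83. -78.]
spin first -0.002 then dx 1.2 dy -0.2 dz -0.1 rows>=0.0
```

View pics/w5.png

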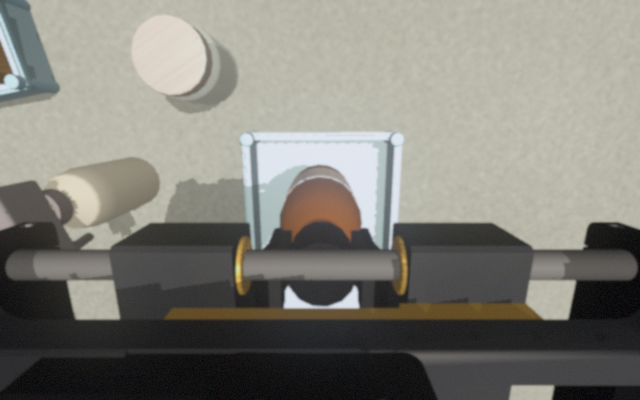

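```bash
python3 -m creep '[[0,0,8,0,0.2],[0,0,18,0,0.2],[0,0,22,0,0.2],[0,0,14,0,0.2],[0,0,8,0,0.2]]' | tail -2
python3 -m creep '[[0,0,3,0,0.2],[0,0,2,0,0.2],[0,0,2,0,0.2],[0,0,1.5,0,0.2],[0,0,0,0,0.2]]'
python3 - <<'E'
from h import *
s=state();s['eef_pos']=[622.8,-345,210.9];s['orientation']=[180,0,-8.1]
f=wcam(s,grab_frame('wrist'))
for p in [(248,140),(397,140)]: print(atz(f,p,53).round(0))
E
```

```text
width: 0.359
grasp_force: 35.0
time: 12.78
eef_pos: [623.5, -345.0, 132.3]
orientation: [180.0, -0.0, -8.1]
ft_force: [0.0, 0.4, -3.1]
width: 0.359
grasp_force: 35.0
[ 680. -279.   53.]
[ 659. -427.   53.]
```

```bash
python3 -m creep '[[0,0,1,0,0.2],[0,0,0.7,0,0.2],[0,0,0,0,0.2]]' | sed -n 2,4p
python3 -m creep '[[0,0,0.5,0,0.2],[0,0,0.5,0,0.2],[0,0,0,0,0.2]]' | sed -n 2,4p
```

```text
eef_pos: [623.7, -345.0, 130.9]
orientation: [180.0, -0.0, -8.1]
ft_force: [0.1, 0.9, -1.1]
eef_pos: [624.2, -345.0, 130.8]
orientation: [180.0, -0.1, -8.1]
ft_force: [0.5, 1.1, 5.1]
```

```bash
python3 -m creep '[[0,0,-0.5,0,0.6],[0,0,0,0,0.6],[0,0,0,0,0.6],[0,0,0,0,0.6],[0,0,-4,0,0.6]]' | tail -3
python3 -m creep '[[0,0,-15,0,0.6],[0,0,-25,0,0.7],[0,0,-25,0,0.7],[0,0,-10,-0.156,0.7],[0,0,0,-0.156,0.7]]' | tail -3
python3 -m creep '[[0,0,0,0,0.7]]' >/dev/null
python3 -c "
from h import *
go((643,-126,205,9.8),(643,-126,126,9.8))"
```

```text
ft_force: [-0.1, 0.3, -0.6]
width: 0.597
grasp_force: 0.0
ft_force: [0.3, 0.2, 0.2]
width: 0.697
grasp_force: 0.0
t 14.95 pose [ 623.7 -345.1  210.2] rpy [ 1.8e+02 -1.0e-01  9.7e+00] w 0.704 g 0.0 f [ 0.1 -0.2 -0.3] q [ 39.  32. -22.  67.  12.  83. -62.]
spin first -0.001 then dx 56.3 dy -212.6 dz 5.2 rows>=3.5
spin first -0.000 then dx 0.0 dy 0.0 dz 79.0 rows>=1.3
```

```bash
python3 -m creep '[[8,-30,0,0,0.7],[13,-48,0,0,0.7],[13,-50,0,0,0.7],[13,-50,0,0,0.7],[9,-34,0,0,0.7]]' | tail -2
python3 -m creep '[[0,0,0,0,0.7],[0,0,0,0,0.7]]' >/dev/null
python3 - <<'E'
from h import *
go((643,-126,205,9.8))
s=state();f=wcam(s,grab_frame('wrist'));save(f,'w6.png')
def pr(X): p=f['camera_matrix']@(f['R']@np.array(X)+f['t']); return (p[:2]/p[2]).round(0)
a=np.radians(9.8);c=np.array([648,-125])
for l in [(-44,13),(-44,-13),(24,13),(24,-13)]: print(l,pr([*(c+[np.cos(a)*l[0]-np.sin(a)*l[1],np.sin(a)*l[0]+np.cos(a)*l[1]]),175]))
E
```

```text
width: 0.706
grasp_force: 0.0
t 15.82 pose [ 642.6 -127.6  209.3] rpy [179.9  -0.    9.6] w 0.698 g 0.0 f [ 0.4 -0.9 -0.3] q [ 26.  25. -27.  78.  11.  80. -80.]
spin first -0.003 then dx 0.6 dy -1.5 dz 4.3 rows>=0.1
(-44, 13) [300. 274.]
(-44, -13) [337. 274.]
(24, 13) [298. 178.]
(24, -13) [338. 178.]
```

View pics/w6.png

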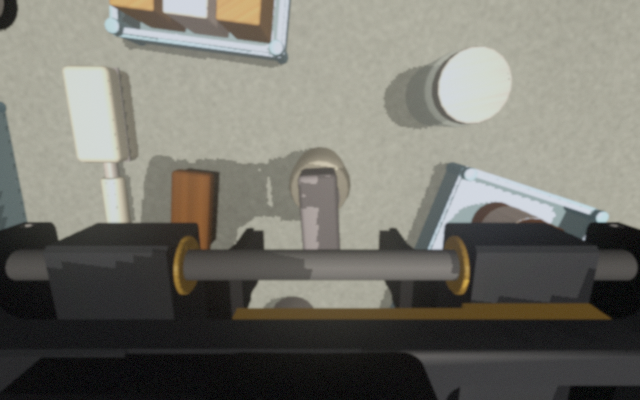

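```bash
python3 -m creep '[[3,-1,20,0,0.7],[0,0,30,0,0.7],[0,0,18,0,0.7],[0,0,10,0,0.7],[0,0,5,0,0.7]]' | sed -n 2,4p
python3 -m creep '[[0,0,0,0,0.5],[0,0,0,0,0.2],[0,0,0,0,0.1],[0,0,0,0,0.1],[0,0,0,0,0.1]]' 20 |tail -3
python3 -m creep '[[0,0,0,0,0.1],[0,0,0,0,0.1],[0,0,0,0,0.1],[0,0,-5,0,0.1],[0,0,-15,0,0.1]]' 
python3 -c "
from h import *
go((548,-200,210,-8),(532,-334,210,-8),(532,-334,131,-8))"
```

```text
eef_pos: [645.5, -125.2, 125.7]
orientation: [-180.0, 0.0, 9.8]
ft_force: [0.7, 0.8, 0.3]
ft_force: [-1.4, 0.3, 5.5]
width: 0.3
grasp_force: 44.2
time: 17.75
eef_pos: [644.8, -125.0, 145.8]
orientation: [-180.0, 0.1, 9.8]
ft_force: [-0.2, 0.1, -0.8]
width: 0.298
grasp_force: 42.6
t 17.75 pose [ 644.8 -125.   145.8] rpy [-1.8e+02  1.0e-01  9.8e+00] w 0.298 g 42.6 f [-0.2  0.1 -0.8] q [ 26.  28. -26.  82.  12.  73. -81.]
spin first 0.310 then dx -85.4 dy 87.7 dz -64.2 rows>=2.2
spin first -0.000 then dx 2.8 dy 134.9 dz 0.0 rows>=2.2
spin first -0.000 then dx 0.0 dy 0.0 dz 79.0 rows>=1.3
```

```bash
python3 -m creep '[[0,0,-20,0.05,0.1],[0,0,-25,0.13,0.1],[0,0,-20,0.13,0.1],[-20,20,0,0,0.1],[-32,32,0,0,0.1]]' | tail -1
python3 -m creep '[[-30,30,0,0,0.1],[-15,35,0,0,0.1],[-6,40,0,0,0.1],[0,35,0,0,0.1],[0,15,0,0,0.1]]' | tail -2
python3 -m creep '[[0,0,0,0,0.1],[0,0,0,0,0.1]]' >/dev/null
python3 -c "
from h import *
go((526,-332,210,-8),(526,-332,131,-8))"
```

```text
grasp_force: 38.0
width: 0.296
grasp_force: 36.3
t 19.25 pose [ 515.6 -313.8  211.3] rpy [-180.    -0.    -7.8] w 0.296 g 36.3 f [ 0.8  0.4 -0.1] q [ 42.  17. -19.  86.   6.  77. -75.]
spin first 0.003 then dx 12.9 dy 16.6 dz 1.3 rows>=0.3
spin first -0.000 then dx 0.0 dy 0.0 dz 79.0 rows>=1.3
```

```bash
python3 -m creep '[[13,17,0,0,0.1],[0,0,12,0,0.1],[0,0,25,0,0.1],[0,0,20,0,0.1],[0,0,12,0,0.1]]' | tail -2
python3 -m creep '[[0,0,5,0,0.1],[0,0,3,0,0.1],[0,0,2,0,0.1],[0,0,1,0,0.1],[0,0,0,0,0.1]]'
```

```text
width: 0.295
grasp_force: 35.9
time: 20.5
eef_pos: [525.8, -334.6, 132.6]
orientation: [180.0, -0.1, -8.0]
ft_force: [-1.6, 1.0, 6.1]
width: 0.298
grasp_force: 35.7
```

```bash
python3 -m creep '[[0,0,0,0,0.45],[0,0,0,0,0.45],[0,0,0,0,0.5],[0,0,-5,0,0.6],[0,0,-20,0,0.7]]' | tail -3
python3 -m creep '[[0,0,-25,0,0.8],[0,0,-25,0,0.9],[0,0,-5,0,1],[0,0,0,0,1]]' | tail -3
python3 - <<'E'
from h import *
go((453,-123,210,-8),(453,-123,9,-8))
g=grab_frame('scene');t=grab_frame('top')
o=np.zeros((500,800,3),np.uint8)
a=cv2.resize(g['color'][70:220,170:340],None,fx=2.5,fy=2.5,interpolation=cv2.INTER_CUBIC)
b=cv2.resize(t['color'][130:300,345:495],None,fx=2.4,fy=2.4,interpolation=cv2.INTER_CUBIC)
o[:375,:425]=a; o[:408,430:790]=b; cv2.imwrite('pics/c7.png',o[:420,:,::-1])
E
```

```text
ft_force: [0.5, -1.0, -0.1]
width: 0.629
grasp_force: 0.0
ft_force: [0.3, 0.5, -1.3]
width: 0.98
grasp_force: 0.0
t 21.62 pose [ 525.3 -334.4  211.2] rpy [180.  -0.  -8.] w 0.98 g 0.0 f [ 0.3  0.5 -1.3] q [ 42.  20. -18.  83.   6.  78. -74.]
spin first 0.000 then dx -101.0 dy -199.2 dz 1.2 rows>=3.6
spin first -0.000 then dx 0.0 dy 0.0 dz 201.0 rows>=3.2
```

View pics/c7.png

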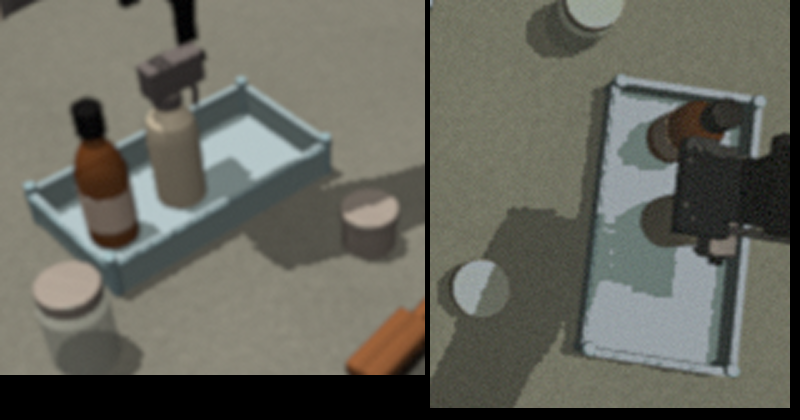

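The vinegar and spray stand upright in the long tier (scene crop ~(105,200) and (175,150)). The tin is next.

```bash
python3 -m creep '[[-10,-20,0,0,1],[-22,-44,0,0,1],[-25,-50,0,0,1],[-24,-48,0,0,1],[-20,-37,0,0,1]]' | tail -1
python3 -m creep '[[0,0,20,0,1],[0,0,40,0,1],[0,0,45,0,1],[0,0,40,0,1],[0,0,20,0,1]]' | tail -1
python3 -c "
from h import *
go((453,-123,4,-8))"
```

```text
grasp_force: 0.0
grasp_force: 0.0
t 22.98 pose [ 450.8 -122.8   43.2] rpy [-180.     0.2   -8. ] w 1.005 g 0.0 f [-0.3 -0.3  0.1] q [ 34.  11. -26. 116.   6.  54. -93.]
spin first 0.001 then dx 2.2 dy -0.1 dz 39.2 rows>=0.6
```

```bash
python3 -m creep '[[2,0,15,0,1],[0,0,12,0,1],[0,0,7,0,1],[0,0,4,0,1],[0,0,0,0,0.8]]' | sed -n 2,4p
python3 -m creep '[[0,0,0,0,0.6],[0,0,0,0,0.5],[0,0,0,0,0.5],[0,0,0,0,0.5],[0,0,0,0,0.5]]' 20
python3 -m creep '[[0,0,0,0,0.5],[0,0,-4,0,0.5],[0,0,-15,0,0.5],[0,0,-20,0,0.5],[0,0,-20,0,0.5]]'
python3 -c "
from h import *
go((428,-318,80,-8),(428,-318,9,-8))"
```

```text
eef_pos: [454.9, -123.6, 8.2]
orientation: [180.0, -0.0, -8.0]
ft_force: [-1.0, 0.4, 0.4]
time: 24.22
eef_pos: [455.0, -123.6, 8.3]
orientation: [180.0, -0.0, -8.0]
ft_force: [-1.3, -0.5, 4.4]
width: 0.697
grasp_force: 20.0
time: 24.85
eef_pos: [454.8, -123.5, 68.4]
orientation: [180.0, -0.0, -8.0]
ft_force: [0.5, -0.4, -0.7]
width: 0.701
grasp_force: 20.0
t 24.85 pose [ 454.8 -123.5   68.4] rpy [180.  -0.  -8.] w 0.701 g 20.0 f [ 0.5 -0.4 -0.7] q [ 34.  10. -26. 115.   5.  57. -92.]
spin first 0.001 then dx 0.5 dy 196.3 dz -11.6 rows>=3.1
spin first -0.000 then dx 0.0 dy 0.0 dz 71.0 rows>=1.1
```

```bash
python3 -m creep '[[0,5,-20,0,0.5],[0,35,-5,0,0.5],[0,45,0,0,0.5],[0,45,0,0,0.5],[0,40,0,0,0.5]]' | tail -1
python3 -m creep '[[0,24,0,0,0.5],[0,2,0,0,0.5],[0,0,10,0,0.5],[0,0,25,0,0.5],[0,0,20,0,0.5]]' | tail -3
python3 -c "
from h import *
go((428,-318,13,-8))"
```

```text
grasp_force: 20.0
ft_force: [0.3, -0.4, -1.4]
width: 0.699
grasp_force: 20.0
t 26.1 pose [ 427.8 -315.9   35.9] rpy [-180.     0.    -7.9] w 0.699 g 20.0 f [ 0.3 -0.4 -1.4] q [ 46.  18. -17. 108.   6.  55. -71.]
spin first 0.002 then dx 0.5 dy 2.0 dz 22.9 rows>=0.4
```

```bash
python3 -m creep '[[0,2,10,0,0.5],[0,0,6,0,0.5],[0,0,3,0,0.5],[0,0,2,0,0.5],[0,0,0,0,0.5]]'
python3 -m creep '[[0,0,1,0,0.5],[0,0,1,0,0.5],[0,0,0,0,0.5]]' | sed -n 2,4p
```

```text
time: 26.72
eef_pos: [427.5, -319.7, 16.3]
orientation: [180.0, -0.0, -8.0]
ft_force: [0.0, 0.2, -1.2]
width: 0.7
grasp_force: 20.0
eef_pos: [427.3, -319.7, 14.0]
orientation: [180.0, 0.0, -8.0]
ft_force: [-0.0, 0.2, -0.8]
```

Next: touch down, release, rise, then go to the brush (grip point about (580,8), yaw 1.3°).

```bash
python3 -m creep '[[0,0,1,0,0.5],[0,0,0.5,0,0.5],[0,0,0,0,0.5]]' | sed -n 2,4p
python3 -m creep '[[0,0,0,0,0.85],[0,0,0,0,0.85],[0,0,0,0,0.85],[0,0,-8,0,0.9],[0,0,-25,0,0.9]]' | tail -3
python3 -m creep '[[0,0,-40,0,0.9],[0,0,-50,0,1],[0,0,-40,0,1],[0,0,-30,-0.08,1],[0,0,0,-0.08,1]]' | tail -3
python3 -m creep '[[0,0,0,0,1]]' >/dev/null
python3 -c "
from h import *
go((580,8,207,1.3),(580,8,3,1.3))"
```

```text
eef_pos: [427.5, -319.8, 13.3]
orientation: [180.0, -0.0, -8.0]
ft_force: [-3.5, 2.6, 7.4]
ft_force: [0.9, 0.2, -0.5]
width: 0.894
grasp_force: 0.0
ft_force: [0.5, 0.5, -1.6]
width: 0.999
grasp_force: 0.0
t 28.85 pose [ 427.4 -319.7  206.2] rpy [180.   -0.    1.2] w 1.0 g 0.0 f [ 0.1 -0.   0.5] q [ 48.   9. -18.  97.   3.  74. -59.]
spin first -0.002 then dx 160.0 dy -324.1 dz -0.8 rows>=5.8
spin first -0.000 then dx 0.0 dy 0.0 dz 204.0 rows>=3.3
```

```bash
python3 -m creep '[[12,-25,0,0,1],[23,-47,0,0,1],[26,-52,0,0,1],[26,-52,0,0,1],[26,-52,0,0,1]]' | tail -1
python3 -m creep '[[26,-52,0,0,1],[19,-38,0,0,1],[2,-6,0,0,1],[0,0,0,0,1],[0,0,0,0,1]]' | tail -1
python3 - <<'E'
from h import *
go((580,8,207,1.3),(580,8,3,1.3))
s=state();f=wcam(s,grab_frame('wrist'));save(f,'w8.png')
def pr(X): p=f['camera_matrix']@(f['R']@np.array(X)+f['t']); return (p[:2]/p[2]).round(0)
print([pr(p).tolist() for p in [(630,29,47),(629,-12,47),(711,141,44),(718,98,44),(628,86,44),(622,127,44),(665,112,44)]])
E
```

```text
grasp_force: 0.0
grasp_force: 0.0
t 30.1 pose [580.2   5.8 205.4] rpy [180.   0.   1.] w 1.004 g 0.0 f [-0.8  0.1 -1. ] q [  22.   17.  -33.   90.    9.   76. -101.]
spin first -0.005 then dx -0.2 dy -2.2 dz -1.6 rows>=0.0
spin first -0.000 then dx 0.0 dy 0.0 dz 204.0 rows>=3.3
[[299.0, 137.0], [339.0, 138.0], [181.0, 48.0], [226.0, 40.0], [243.0, 137.0], [202.0, 143.0], [215.0, 99.0]]
```

View pics/w8.png

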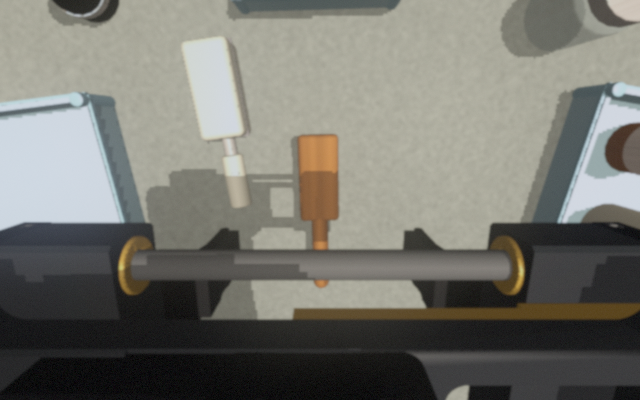

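```bash
python3 -m creep '[[0,-2,20,0,1],[0,0,40,0,1],[0,0,50,0,1],[0,0,40,0,1],[0,0,25,0,1]]' | tail -1
python3 -m creep '[[0,0,12,0,1],[0,0,7,0,1],[0,0,4,0,1],[0,0,2,0,1],[0,0,0,0,0.8]]' | sed -n 2,4p
python3 -m creep '[[0,0,0,0,0.6],[0,0,0,0,0.4],[0,0,0,0,0.3],[0,0,0,0,0.3],[0,0,0,0,0.3]]' 25
python3 -m creep '[[0,0,0,0,0.3],[0,0,0,0,0.3],[0,0,0,0,0.3],[0,0,-3,0,0.3],[0,0,-10,0,0.3]]'
python3 -c "
from h import *
go()"
```

```text
grasp_force: 0.0
eef_pos: [580.8, 9.6, 5.9]
orientation: [180.0, -0.0, 1.2]
ft_force: [0.4, 0.8, 0.3]
time: 32.02
eef_pos: [580.5, 9.5, 5.5]
orientation: [180.0, -0.0, 1.2]
ft_force: [-0.5, -0.5, -0.5]
width: 0.481
grasp_force: 24.9
time: 32.65
eef_pos: [580.0, 9.6, 18.5]
orientation: [-180.0, 0.1, 1.2]
ft_force: [0.2, -0.7, -1.1]
width: 0.478
grasp_force: 24.9
t 32.65 pose [580.    9.6  18.5] rpy [-1.8e+02  1.0e-01  1.2e+00] w 0.478 g 24.9 f [ 0.2 -0.7 -1.1] q [  19.   27.  -30.  101.   16.   57. -106.]
```

```bash
python3 -m creep '[[0,0,-20,0,0.3],[0,0,-30,0,0.3],[0,0,-25,-0.06,0.3],[0,0,-5,-0.06,0.3],[0,0,0,0,0.3]]' | tail -1
python3 -c "
from h import *
go((555,381,97,8),(555,381,10.5,8))"
```

```text
grasp_force: 24.9
t 33.27 pose [581.2   9.6 100.3] rpy [ 1.8e+02 -1.0e-01  8.0e+00] w 0.477 g 24.9 f [-0.9 -0.1 -1.2] q [ 22.  22. -33.  97.  13.  65. -97.]
spin first 0.001 then dx 25.8 dy -371.4 dz 3.3 rows>=6.0
spin first -0.000 then dx 0.0 dy 0.0 dz 86.5 rows>=1.4
```

```bash
python3 -m creep '[[1,-15,0,0,0.3],[2,-35,0,0,0.3],[3,-45,0,0,0.3],[3,-45,0,0,0.3],[3,-45,0,0,0.3]]' | tail -1
python3 -m creep '[[3,-45,0,0,0.3],[3,-45,0,0,0.3],[3,-45,0,0,0.3],[3,-35,0,0,0.3],[2,-16,0,0,0.3]]' | tail -1
python3 -m creep '[[0,0,0,0,0.3],[0,0,0,0,0.3]]' >/dev/null
python3 -c "
from h import *
go((555,381,97,8),(555,381,10.5,8))"
```

```text
grasp_force: 24.9
grasp_force: 24.9
t 34.77 pose [554.9 378.7  98.3] rpy [179.9   0.    8. ] w 0.482 g 24.9 f [ 0.9  0.4 -2.3] q [ -13.   34.  -37.   82.   21.   71. -134.]
spin first -0.001 then dx 0.4 dy -2.2 dz 1.3 rows>=0.0
spin first -0.000 then dx 0.0 dy 0.0 dz 86.5 rows>=1.4
```

```bash
python3 -m creep '[[0,-2,10,0,0.3],[0,0,25,0,0.3],[0,0,25,0,0.3],[0,0,14,0,0.3],[0,0,7,0,0.3]]' | tail -1
python3 -m creep '[[0,0,3,0,0.3],[0,0,2,0,0.3],[0,0,1,0,0.3],[0,0,0,0,0.3]]'
```

```text
grasp_force: 24.9
time: 35.9
eef_pos: [554.1, 382.7, 11.8]
orientation: [-180.0, -0.0, 8.1]
ft_force: [0.1, -0.4, -0.9]
width: 0.485
grasp_force: 24.9
```

```bash
python3 -m creep '[[0,0,1,0,0.3],[0,0,0.5,0,0.3],[0,0,0,0,0.3]]' | sed -n 2,4p
python3 -m creep '[[0,0,0,0,0.65],[0,0,0,0,0.65],[0,0,0,0,0.65],[0,0,-8,0,0.65],[0,0,-25,0,0.65]]' | tail -3
python3 -m creep '[[0,0,-40,0,0.75],[0,0,-50,0,0.85],[0,0,-40,0,0.85],[0,0,-20,0,0.85],[0,0,0,0,0.85]]' | tail -3
python3 -c "
from h import *
go((667,113,194,8),(667,113,4,8))
import pickle
T=pickle.load(open('top0.pkl','rb'))
print('torch',atz(T,(222,119),125).round(0),atz(T,(232,135),0).round(0))"
```

```text
eef_pos: [554.1, 382.6, 10.6]
orientation: [180.0, -0.0, 8.1]
ft_force: [-2.5, -2.2, 5.5]
ft_force: [0.4, 0.3, -0.8]
width: 0.647
grasp_force: 0.0
ft_force: [0.4, -0.2, -0.2]
width: 0.843
grasp_force: 0.0
t 37.52 pose [554.3 382.9 193.9] rpy [-1.8e+02 -1.0e-01  8.1e+00] w 0.843 g 0.0 f [ 0.4 -0.2 -0.2] q [ -13.   30.  -38.   75.   19.   80. -132.]
spin first 0.001 then dx 74.0 dy 283.0 dz -0.1 rows>=4.7
spin first -0.000 then dx 0.0 dy 0.0 dz 190.0 rows>=3.0
torch [769. 241. 125.] [765. 241.   0.]
```

```bash
python3 -m creep '[[8,30,0,0,0.85],[13,50,0,0,0.85],[14,55,0,0,0.85],[14,55,0,0,0.85],[14,53,0,0,0.9]]' | tail -1
python3 -m creep '[[9,32,0,0,1],[2,8,0,0,1],[0,0,10,0,1],[0,0,0,0,1]]' | tail -1
python3 -c "
from h import *
go((667,113,180,8),(667,113,2,8))"
```

```text
grasp_force: 0.0
grasp_force: 0.0
t 38.65 pose [665.4 114.7 181.2] rpy [-180.     0.2    8.2] w 0.999 g 0.0 f [-0.2  0.6 -0.4] q [  10.   30.  -34.   76.   17.   79. -106.]
spin first 0.004 then dx 1.3 dy 1.9 dz 1.2 rows>=0.0
spin first -0.000 then dx 0.0 dy 0.0 dz 178.0 rows>=2.8
```

```bash
python3 -m creep '[[1,2,20,0,1],[0,0,40,0,1],[0,0,45,0,1],[0,0,35,0,1],[0,0,20,0,1]]' | tail -1
python3 -m creep '[[0,0,10,0,1],[0,0,6,0,1],[0,0,2,0,1],[0,0,0,0,0.8],[0,0,0,0,0.6]]' | sed -n 2,4p
python3 -m creep '[[0,0,0,0,0.4],[0,0,0,0,0.3],[0,0,0,0,0.3],[0,0,0,0,0.3],[0,0,0,0,0.3]]' 25
python3 -m creep '[[0,0,0,0,0.3],[0,0,-3,0,0.3],[0,0,-10,0,0.3],[0,0,-20,0,0.3],[0,0,-30,0,0.3]]'
python3 -m creep '[[0,0,-25,0,0.3],[0,0,-8,0,0.3],[0,0,0,0,0.3]]' >/dev/null
python3 -c "
from h import *
go((569,282,97,8),(569,282,9,8))"
```

```text
grasp_force: 0.0
eef_pos: [668.6, 110.9, 5.7]
orientation: [180.0, -0.1, 8.1]
ft_force: [0.4, -0.7, -0.7]
time: 40.52
eef_pos: [668.2, 111.1, 5.1]
orientation: [-180.0, -0.0, 8.1]
ft_force: [-0.7, 1.5, 1.3]
width: 0.529
grasp_force: 25.0
time: 41.15
eef_pos: [667.9, 110.8, 69.4]
orientation: [180.0, 0.0, 8.1]
ft_force: [0.5, 0.4, -1.0]
width: 0.528
grasp_force: 25.0
t 41.52 pose [668.4 110.9 101.7] rpy [ 1.8e+02 -1.0e-01  8.1e+00] w 0.526 g 25.0 f [-0.2  0.2 -2.2] q [  10.   34.  -33.   81.   19.   71. -107.]
spin first 0.001 then dx -74.6 dy -183.3 dz 4.7 rows>=3.2
spin first -0.000 then dx 0.0 dy 0.0 dz 88.0 rows>=1.4
```

```bash
python3 -m creep '[[-8,-20,0,0,0.3],[-17,-40,0,0,0.3],[-18,-45,0,0,0.3],[-18,-43,0,0,0.3],[-11,-27,0,0,0.3]]' | tail -1
python3 -m creep '[[-3,-8,0,0,0.3],[0,0,0,0,0.3],[0,0,10,0,0.3]]' >/dev/null
python3 -c "
from h import *
go((569,282,97,8),(569,282,10,8))"
```

```text
grasp_force: 25.0
t 42.52 pose [569.5 280.2  91. ] rpy [ 1.8e+02 -1.0e-01  7.9e+00] w 0.522 g 25.0 f [-0.6  0.5 -1.3] q [  -3.   30.  -36.   89.   19.   68. -125.]
spin first -0.001 then dx -0.2 dy -1.8 dz -6.0 rows>=0.1
spin first -0.000 then dx 0.0 dy 0.0 dz 87.0 rows>=1.4
```

```bash
python3 -m creep '[[0,-2,20,0,0.3],[0,0,25,0,0.3],[0,0,18,0,0.3],[0,0,8,0,0.3],[0,0,4,0,0.3]]' | tail -1
python3 -m creep '[[0,0,2,0,0.3],[0,0,1,0,0.3],[0,0,1,0,0.3],[0,0,0,0,0.3]]' | sed -n 2,4p
```

```text
grasp_force: 25.0
eef_pos: [568.0, 283.5, 12.2]
orientation: [180.0, -0.0, 8.1]
ft_force: [0.2, 0.9, -1.3]
```

```bash
python3 -m creep '[[0,0,1,0,0.3],[0,0,1,0,0.3],[0,0,0.5,0,0.3],[0,0,0,0,0.3]]' | sed -n 2,4p
python3 -m creep '[[0,0,0,0,0.68],[0,0,0,0,0.68],[0,0,0,0,0.68],[0,0,-8,0,0.68],[0,0,-25,0,0.68]]' | tail -3
python3 -m creep '[[0,0,-40,0,0.68],[0,0,-50,0,0.68],[0,0,-50,0,0.68],[0,0,-30,0,0.68],[0,0,0,0,0.68]]' | sed -n 2,4p
python3 -m creep '[[-20,40,0,0,0.68],[-20,50,0,0,0.68],[-20,50,0,0,0.68],[-20,50,0,0,0.68],[0,0,0,0,0.68]]' | sed -n 1,4p
python3 - <<'E'
from h import *
save(grab_frame('top'),'t_end.png'); g=grab_frame('scene')
cv2.imwrite('pics/s_end.png',cv2.resize(g['color'][80:360,150:550],None,fx=1.95,fy=1.95,interpolation=cv2.INTER_CUBIC)[:,:,::-1])
t=cv2.imread('pics/t_end.png')[90:305,135:500]; cv2.imwrite('pics/t_endc.png',cv2.resize(t,None,fx=2.15,fy=2.15,interpolation=cv2.INTER_CUBIC))
E
```

```text
eef_pos: [568.0, 283.5, 10.1]
orientation: [180.0, -0.0, 8.1]
ft_force: [-2.6, -2.2, 4.6]
ft_force: [0.2, 0.5, 0.6]
width: 0.678
grasp_force: 0.0
eef_pos: [568.9, 284.5, 216.0]
orientation: [-179.9, -0.3, 8.1]
ft_force: [-0.1, 0.2, -0.0]
time: 46.02
eef_pos: [514.8, 79.1, 211.9]
orientation: [179.9, 0.1, 7.7]
ft_force: [0.1, 0.7, -0.0]
```

View pics/s_end.png

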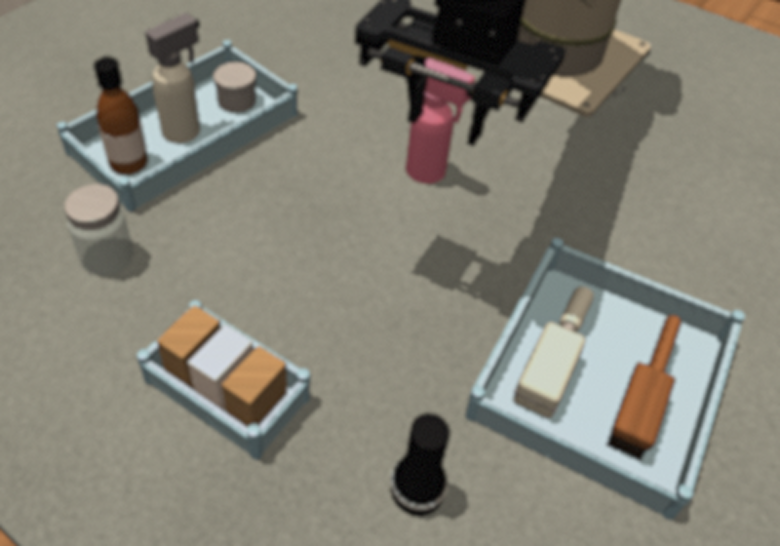

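View pics/t_endc.png

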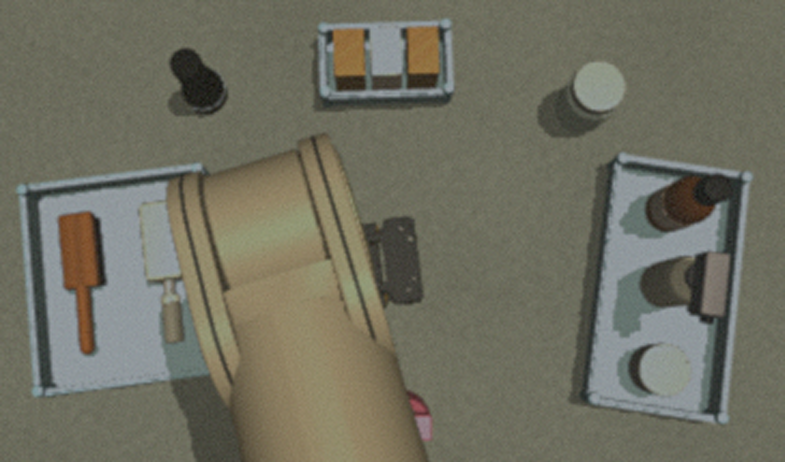

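All five things sit flat and upright on the floors of their tiers: vinegar, spray and tin at the left of the scene view, roller and brush at the right. The small tier, jar and torch are where they were, and the gripper is clear of everything.

```bash
python3 -m creep '[[0,0,0,0,0.68],[0,0,0,0,0.68]]' | sed -n 1,2p; python3 -c "
from bench import *
print(hand_in())"
```

```text
time: 46.38
eef_pos: [515.4, 85.4, 212.3]
the job is handed in; nothing more can be done
None
```

I handed the job in at 46 s: both kits lie on their tier floors, the right way up, and the small tier, jar and torch were left alone; the first try at the bottle closed on air, as the fingertips sit about 35 mm further back than stated.

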